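# Put the drive away in the pop-lid case

## Robot

A 7-joint arm with a two-finger parallel gripper is mounted at the origin on the work surface. World frame = base frame: x ahead of the robot, y to its left, z up, the work surface at z = 0. Lengths are in m, angles in rad, forces in N, time in s.
With the tool pointing down it reaches from about 0.425 to 0.8 m from the base axis. Payload 8.3 kg.
Tool frame: the origin (TCP) lies at the very end of the fingers, on their centre line; the grasp point (between the pads) lies 19 mm behind it; z points along the fingers, y is the line along which they close (so a half turn about z gives the same grasp; the last joint's range is limited). The gripper opens to 85 mm and grips with 20 to 120 N. Pads are 22 mm wide; open, the fingers measure 114 mm over their backs; the gripper's body (76 mm by 85 mm) begins 54 mm behind the grasp point. The pads swing forward as they close: fully open they stand 13 mm farther back than shut.
Start: joints at [-1.223, 0.383, 0.016, 1.37, -0.006, 1.388, -0.046], TCP at [0.25, 0.573, 0.231] pointing down, gripper open.
Joint ranges: [-2.95, 2.95], [-0.25, 2.06], [-1.52, 1.56], [0.18, 2.33], [-1.44, 4.58], [0.02, 2.06], [-3.01, 3.01]. Speed limits (rad/s): [2.39, 2.39, 3.01, 3.01, 3.14, 3.14, 3.14].

## Interface

Orientations are given as a rotation vector (axis times angle).
In Python, from cell import robot gives the robot as it stands.
- The arm moves only by the tool drive_tool, never from a script. Its argument "motion" is a list of rows, each an object of numbers: "jaw": the opening in per cent of the stroke, from 0 (shut) to 100 (fully open); "x", "y", "z": the shift along the world's x, y, z in mm; "ax", "ay", "az": the turn, a rotation vector about the world's x, y, z in rad. In form: [{"jaw": .., "x": .., "y": .., "z": .., "ax": .., "ay": .., "az": ..}, ...]. A call has 1 to 10 rows; each row shifts and turns the commanded pose from where the row before left it; what a row does not reach is not made up. A row lasts 1/8 s, in which the tool goes at most 62.5 mm and 10.7 degrees, less where a joint would pass 70% of its speed; a pose out of reach is approached as far as the arm can. A call with a gripper value outside its range is refused whole. The fingers move at their own pace and stop on an object; "squeeze" is the grip in N (left out, the last holds). Time passes only in rows, so rows that do not move let the fingers close. It gives the time, the measured TCP pose, the force, the opening and the grip force at its end, in the units of the state.
- robot.state(): the state, without advancing time (a new reading comes with each control period).
- robot.camera(name): name is "scene" or "top" or "wrist"; returns the picture (420x560x3 uint8, blue, green, red); there is no depth.
- robot.camera_info(name): a dict with "K" (3x3 intrinsics, pixels), "world_to_cam" (4x4, takes a point from world to camera coordinates). Camera axes: x right, y down, z forward; pixel columns grow to the right and rows downward; lengths in m; the calibration is good to about 2 mm. The wrist camera is an equidistant fisheye: a pixel r from the principal point sees the ray r / f radians off the axis. A picture is of the moment at which its call begins: read the wrist's pose just before it. camera_info takes no time and is no camera call; for the wrist camera it gives the pose at the moment of the call.
- robot.job_done(): hands the job in; it is judged then, once.
Trained networks look in the newest picture that a camera, given by its name, has taken for a name from the list of things; names that differ only in an ending like _2 or _b are one class to them, and where a whole thing is asked for, a point or a joint stands for the part that bears it (a point fixed in the world has none). Each returns a list of dicts, best first, with "conf" (0 to 1); they miss things now and then, are a little off and sometimes report something else, mostly with a low value. They report only what shows in the picture. A call takes as long as a camera call. They do not tell look-alikes from the thing itself.
- robot.look_for(target, camera): "rect" ([centre column, centre row, width, height] in pixels, round what is visible of it).
- robot.outline_of(target, camera): "mask" (420x560 bool, what is visible of it) and "rect" ([centre column, centre row, width, height] in pixels, round what is visible of it).
The state is a dict: "time": time; "joint_pos": joint angles; "dq": joint speeds; "joint_efforts": joint torques, N m; "position": TCP position; "ee_rot": TCP orientation; "force": force on the tool from outside, world axes, zero at the start; "moment": the same for the moment, N m; "grip_width": finger opening in m; "gripper_force": force on a finger pad.
Only numpy, scipy, OpenCV 4.12 (cv2) and the standard library are available. Lean on these libraries where they do the work, as an engineer would, in place of code of your own. Each camera call takes 0.05 s, during which the arm holds its last target. There are 200 camera calls.

## Task

The drive module taken out of the laptop is to be put away. Press the orange thumb latch so that the blue lid of the parts case springs open, lay the drive flat inside the case and let go of it, then push the lid down until it snaps shut and stays shut. Be gentle with the case: never push on it harder than 20 N; and leave the screw dish, screwdriver and fan where they are.

Things in the scene. Friction and masses are not known exactly. Their poses are not given: they have to be found in the camera images.
- dock: fixed steel plate, 200x125x6 mm, under the parts case. Origin on the bench under the case centre; +x from thumb latch (front) to lid hinge (back). The case stands on rigid screw feet, set anew each time: case, lid and latch all sit the same unknown 0 to 16 mm HIGHER than the nominal heights given here and by the points (fixed to the plate, for the lowest setting): find the true height by touch
- tray_floor (a point): centre of the case's inside floor, nominal 16 mm above the bench (truly 0 to 16 mm higher), axes as dock. White open case, outside 116 (x) x 102 (y) mm, walls 6 mm thick and 40 mm high, inside 104 x 90 mm, 34 mm deep; nominal rim 50 mm and top of the shut lid 56 mm above the bench
- thumb_pad (a point): where to press: on the ribbed top of the orange thumb pad, nominal 28 mm above the bench (truly 0 to 16 mm higher), 93 mm to -x of the case centre, axes as dock. The pad is 32 mm wide in y and reaches 13 mm to +x and 23 mm to -x of here. Free above, but 22 mm to +x an orange hook plate rises 44 mm above the pad
- latch (a joint): orange rocker latch, rad: 0 at rest, hook over the lid's lip; grows as the pad is pressed, hard stop at 0.30 (9 mm of pad travel). Pivot along y, 30 mm to +x of point thumb_pad and 3 mm lower. The pad pushes back 1.6 N at first, 4 N at the stop; the lid is freed at about 0.06 to 0.16. Sprung back. The lid's lip pushes the hook aside when the lid comes down; it then snaps over it
- lid_hinge (a point): middle of the lid's hinge line (along y), nominal 53 mm above the bench (truly 0 to 16 mm higher), 58 mm to +x of the case centre, axes as dock. The lid is 116 mm long from hinge to front, 102 mm wide, 6 mm thick, hinged in mid-thickness; a 6 mm steel lip adds 7 mm at the front middle
- lid (a joint): blue lid, rad: 0 hard shut, about 0.01 when latched, 1.75 fully open (10 degrees past upright, leaning away from the latch; to shut it push its outer, +x, face over). A spring opens it in about 1 s with some 2 N at the front edge and holds it open. Pushed down near the front edge it takes 2 N, then 4 to 8 N in the last 13 mm while the lip passes the hook, then meets a hard stop
- drive: the drive module, a green board with a finned aluminium heat sink and gold contacts at its +x end, 80 x 22 x 10 mm, 35 to 70 g, lying flat on the bench. Origin: centre of its underside; x along its length, z up. It fits into the case with its length along the dock's x axis, either way round.
- screw_dish: bystander: small steel bowl, 72 mm across, 22 mm high; origin under its centre
- driver: bystander: screwdriver with red handle, 150 mm long, lying; origin under its middle, x along it
- blower: bystander: black laptop fan, 62 x 62 x 9 mm, lying flat; origin under its centre
Things that resemble listed ones, but are neither listed nor needed, are in the scene too. Of the things that look like the dock, the middle-sized one is meant.

How it is judged:
On the way, in this order (a step that is already met when the one before it is completed fails the run):
1. the thumb latch is pressed while the lid is still down (value of joint latch above 0.04 rad and contact force between the fingers and dock above 0.5 N and value of joint lid below 0.5 rad).
2. the lid has sprung open (value of joint lid above 1.3 rad), for 0.1 s.
3. the drive lies flat in the open case, let go (x of drive in the frame of dock between -0.04 and 0.04 m and y of drive in the frame of dock between -0.045 and 0.045 m and z of drive in the frame of dock below 0.036 m and angle between drive's own z axis and vertical below 0.2 rad and contact force between the fingers and drive below 0.1 N and value of joint lid above 1 rad), for 0.2 s.
At the end, for the whole second after the job is handed in: The lid is shut (under 0.05 rad) and held by the latch, which is back at rest (under 0.04 rad); the drive lies at rest inside the case, flat within 0.2 rad, its origin within 40 mm (x) and 45 mm (y) of the case centre and less than 36 mm above the bench (value of joint lid below 0.05 rad and value of joint latch below 0.04 rad and velocity of joint lid below 0.05 rad/s and x of drive in the frame of dock between -0.04 and 0.04 m and y of drive in the frame of dock between -0.045 and 0.045 m and z of drive in the frame of dock below 0.036 m and angle between drive's own z axis and vertical below 0.2 rad and linear speed of drive below 0.02 m/s); the robot touches nothing.
It fails at once if the robot pushes on the case, lid, latch or plate with more than 20 N (contact force between any of the fingers, the arm and dock above 20 N).
It fails at once if a bystander (screw dish, screwdriver, fan) is moved more than 20 mm (distance of any of screw_dish, driver, blower from where it was at the start of the episode above 0.02 m).
It also fails if it takes over 72 s, if anything falls off the work surface, if the arm or the gripper's body presses on something with over 40 N, if the wrist force passes 120 N, or if a joint passes its speed limit or range.

## Working session

There is one attempt and no reset: what is moved stays moved. The work goes in short steps, Python scripts to look and compute and a tool call to move; the robot and the scene stay as the last step left them, time stands still between calls to the robot, and variables do not carry over. Pictures are saved under pics/ and viewed, at most 10 in all, crops included, and the job is handed in when it is done.

Besides the shell and the picture viewer there is one more tool, called after "Emit:" by a JSON object that holds its "fn" and its "kwargs". drive_tool: Moves the arm, as the interface text tells. Its arguments: {"type":"object","properties":{"motion":{"type":"array"},"squeeze":{"type":"number"}},"required":["motion"]}

```bash
mkdir -p pics; ls; cat > h.py <<'E'
import numpy as np, cv2
from cell import robot
def ray(cam,u,v,info=None):
    i=info or robot.camera_info(cam);K=np.array(i["K"]);T=np.array(i["world_to_cam"])
    x=(u-K[0,2])/K[0,0];y=(v-K[1,2])/K[1,1]
    if cam=="wrist":
        r=np.hypot(x,y);d=np.array([x/r*np.sin(r),y/r*np.sin(r),np.cos(r)]) if r>1e-9 else np.array([0,0,1.])
    else: d=np.array([x,y,1.])
    R=T[:3,:3];return -R.T@T[:3,3],R.T@d
def at(cam,u,v,z,info=None):
    o,d=ray(cam,u,v,info);return o+d*(z-o[2])/d[2]
def proj(cam,p,info=None):
    i=info or robot.camera_info(cam);K=np.array(i["K"]);T=np.array(i["world_to_cam"])
    c=T[:3,:3]@np.array(p)+T[:3,3]
    if cam=="wrist":
        r=np.hypot(c[0],c[1]);t=np.arctan2(r,c[2]);c=np.array([c[0]/r*t,c[1]/r*t,1])
    return K[0,0]*c[0]/c[2]+K[0,2],K[1,1]*c[1]/c[2]+K[1,2]
E
python3 - <<'E'
from h import *
np.set_printoptions(precision=3,suppress=True)
a=robot.camera("top");b=robot.camera("scene")
cv2.imwrite("pics/a.png",a);cv2.imwrite("pics/b.png",b)
for n,z in [("dock",.006),("lid",.06),("latch",.04),("drive",.01),("screw_dish",.01),("driver",.01),("blower",.005)]:
  for r in robot.look_for(n,"top"):
    print(n,round(r["conf"],2),np.array(r["rect"]).round(0),at("top",*r["rect"][:2],z))
for c in("top","scene"):print(robot.camera_info(c))
print(robot.state())
E
```

```text
pics
dock 0.89 [138. 355.  81. 121.] [0.173 0.353 0.006]
dock 0.66 [242. 216.  65.  81.] [0.514 0.082 0.006]
dock 0.6 [370. 137.  25.  26.] [ 0.718 -0.277  0.006]
dock 0.58 [256. 122.  50.  58.] [0.779 0.034 0.006]
lid 0.93 [236. 201.  46.  52.] [0.543 0.092 0.06 ]
lid 0.57 [128. 342.  67.  78.] [0.208 0.359 0.06 ]
lid 0.57 [252. 110.  38.  37.] [0.789 0.042 0.06 ]
latch 0.78 [136. 391.  28.  28.] [0.093 0.347 0.04 ]
latch 0.64 [245. 229.  14.  24.] [0.472 0.073 0.04 ]
latch 0.46 [261. 135.  13.  20.] [0.725 0.022 0.04 ]
drive 0.62 [368. 233.   7.  23.] [ 0.451 -0.248  0.01 ]
screw_dish 0.66 [371. 139.  28.  26.] [ 0.712 -0.278  0.01 ]
screw_dish 0.53 [318. 137.  28.  26.] [ 0.725 -0.135  0.01 ]
screw_dish 0.5 [242. 212.  60.  83.] [0.525 0.08  0.01 ]
driver 0.84 [418. 233.  13.  49.] [ 0.445 -0.379  0.01 ]
driver 0.5 [318. 138.  28.  25.] [ 0.721 -0.133  0.01 ]
blower 0.79 [317. 139.  28.  24.] [ 0.721 -0.132  0.005]
{'K': array([[453.873,   0.   , 281.827],
       [  0.   , 453.873, 214.279],
       [  0.   ,   0.   ,   1.   ]]), 'world_to_cam': array([[-0.05 , -0.999, -0.004,  0.0
[... 207 characters left out ...]

       [  0.   ,   0.   ,   1.   ]]), 'world_to_cam': array([[ 0.704,  0.71 , -0.005, -0.327],
       [ 0.606, -0.605, -0.517, -0.289],
       [-0.37 ,  0.361, -0.856,  1.569],
       [ 0.   ,  0.   ,  0.   ,  1.   ]])}
{'time': 0.45, 'joint_pos': array([-1.223,  0.384,  0.016,  1.37 , -0.006,  1.388, -0.046]), 'dq': array([ 0.   , -0.001,  0.   , -0.002,  0.   ,  0.   , -0.001]), 'joint_efforts': array([ -0.002, -62.664,   0.842, -37.167,   0.017,   0.004,   0.   ]), 'position': array([0.25 , 0.573, 0.231]), 'ee_rot': array([-0.641, -3.075,  0.   ]), 'force': array([-0.326, -0.064,  0.032]), 'moment': array([-0.012, -0.03 , -0.014]), 'gripper_force': 0.0, 'grip_width': 0.08550067936784272}
```

```bash
python3 - <<'E'
from h import *
a=cv2.imread("pics/a.png");
cv2.imwrite("pics/c.png",np.hstack([cv2.resize(a[90:290,190:300],None,fx=2.9,fy=2.9,interpolation=2),cv2.resize(a[100:300,290:450],None,fx=2.9,fy=2.9,interpolation=2)]))
E
```

```text
(no output)
```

View pics/a.png

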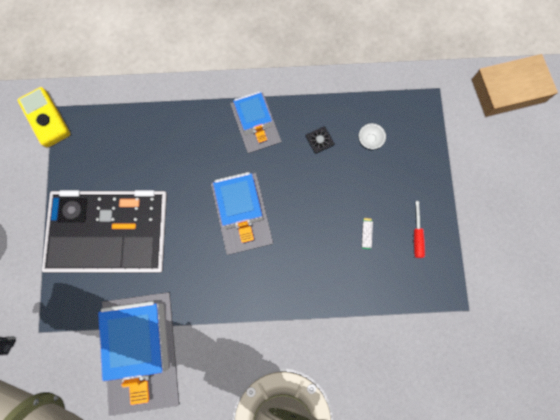

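View pics/c.png

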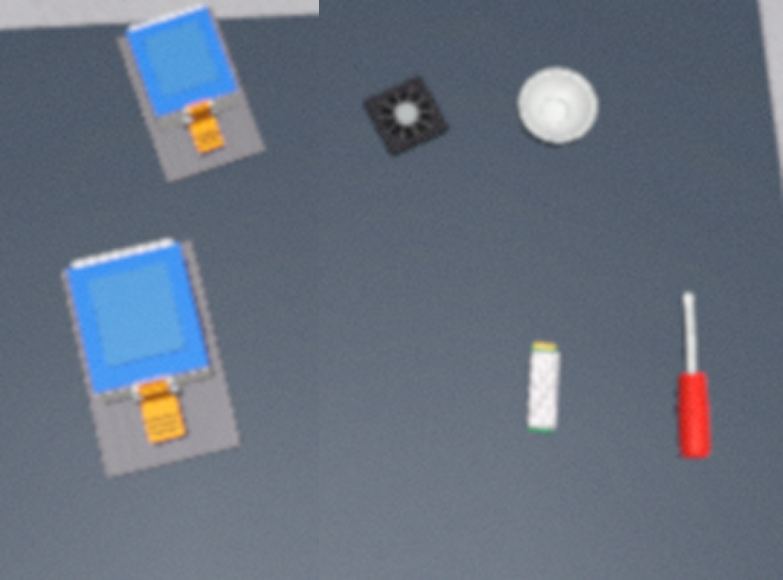

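```bash
python3 - <<'E'
from h import *
np.set_printoptions(precision=4,suppress=True)
f=lambda u,v:(u/2.9+190,v/2.9+90)
P=[at("top",*f(*p),.006)[:2] for p in [(107,476),(240,443),(190,240)]]
print(P,np.linalg.norm(P[0]-P[1]),np.linalg.norm(P[2]-P[1]))
c=(P[0]+P[2])/2;d=P[2]-P[1];print("centre",c,"yaw",np.arctan2(d[1],d[0]))
for z,pt in [(.028,f(165,425)),(.04,f(165,425))]:print("pad",at("top",*pt,z))
# outlines
m=robot.outline_of("drive","top")[0]["mask"]
r=cv2.minAreaRect(np.argwhere(m)[:,::-1].astype(np.float32));print(r)
print("drive",at("top",*r[0],.008),[at("top",*p,.01)[:2] for p in cv2.boxPoints(r)])
e=at("top",368.3,218.3,.005)-at("top",366.6,248.6,.005);print(e,np.arctan2(e[1],e[0]))
for o in robot.outline_of("dock","top"):
  m=o["mask"];print(o["conf"],o["rect"],m.sum())
  if abs(o["rect"][0]-242)<10:
    a=cv2.imread("pics/a.png");
    hsv=cv2.cvtColor(a,cv2.COLOR_BGR2HSV)
    r=cv2.minAreaRect(np.argwhere(m)[:,::-1].astype(np.float32));
    print(r,[at("top",*p,.006)[:2] for p in cv2.boxPoints(r)])
for o in robot.outline_of("latch","top"):
  m=o["mask"];r=cv2.minAreaRect(np.argwhere(m)[:,::-1].astype(np.float32));print("latch",r)
E
```

```text
[array([0.4144, 0.1245]), array([0.4383, 0.0035]), array([0.6319, 0.0415])] 0.1233232356667295 0.19721776216641262
centre [0.5232 0.083 ] yaw 0.1936305794640479
pad [0.4546 0.0691 0.028 ]
pad [0.4527 0.0683 0.04  ]
((366.31494140625, 233.51657104492188), (10.669443130493164, 31.167388916015625), 3.012787342071533)
drive [ 0.4501 -0.2432  0.008 ] [array([ 0.4104, -0.2233]), array([ 0.4927, -0.2347]), array([ 0.4898, -0.2626]), array([ 0.4076, -0.2509])]
[ 0.0804 -0.0116  0.    ] -0.1435939226666888
0.73 [137.3, 354.5, 79.3, 120.7] 8257
0.69 [240.8, 213.9, 63.7, 82.9] 3509
((240.73577880859375, 212.53733825683594), (75.66143798828125, 47.38258743286133), 77.19573211669922) [array([0.6153, 0.1672]), array([0.6386, 0.0414]), array([0.4347, 0.0051]), array([0.4131, 0.1268])]
latch ((135.2027130126953, 390.7162170410156), (26.13943862915039, 24.166650772094727), 80.53767395019531)
latch ((244.43527221679688, 230.95883178710938), (21.801511764526367, 12.798897743225098), 77.47119140625)
latch ((259.29998779296875, 132.90000915527344), (17.708751678466797, 9.486830711364746), 71.56504821777344)
```

Emit:
{"fn": "drive_tool", "kwargs": {"motion": [{"jaw":0,"x":17.5,"y":-51,"az":0.06},{"jaw":0,"x":17.5,"y":-51,"az":0.06},{"jaw":0,"x":17.5,"y":-51,"az":0.06},{"jaw":0,"x":17.5,"y":-51,"az":0.06},{"jaw":0,"x":17.5,"y":-51,"az":0.06},{"jaw":0,"x":17.5,"y":-51,"z":-16,"az":0.06},{"jaw":0,"x":17.5,"y":-51,"z":-20,"az":0.06},{"jaw":0,"x":17.5,"y":-51,"z":-20,"az":0.06},{"jaw":0,"x":17.5,"y":-51,"z":-20,"az":0.06},{"jaw":0,"x":17.5,"y":-51,"z":-20,"az":0.06}]}}

```text
$.motion[0]: bad value
```

Emit:
{"fn": "drive_tool", "kwargs": {"motion": [{"jaw":0,"x":17.5,"y":-51,"z":0,"ax":0,"ay":0,"az":0.06},{"jaw":0,"x":17.5,"y":-51,"z":0,"ax":0,"ay":0,"az":0.06},{"jaw":0,"x":17.5,"y":-51,"z":0,"ax":0,"ay":0,"az":0.06},{"jaw":0,"x":17.5,"y":-51,"z":0,"ax":0,"ay":0,"az":0.06},{"jaw":0,"x":17.5,"y":-51,"z":0,"ax":0,"ay":0,"az":0.06},{"jaw":0,"x":17.5,"y":-51,"z":-16,"ax":0,"ay":0,"az":0.06},{"jaw":0,"x":17.5,"y":-51,"z":-20,"ax":0,"ay":0,"az":0.06},{"jaw":0,"x":17.5,"y":-51,"z":-20,"ax":0,"ay":0,"az":0.06},{"jaw":0,"x":17.5,"y":-51,"z":-20,"ax":0,"ay":0,"az":0.06},{"jaw":0,"x":17.5,"y":-51,"z":-20,"ax":0,"ay":0,"az":0.06}]}}

```text
time: 1.85
position: [0.4251, 0.0614, 0.1352]
ee_rot: [-0.3, 3.126, 0.001]
force: [0.3, -0.5, 0.2]
grip_width: 0.0002
gripper_force: 0.0
```

```bash
python3 - <<'E'
from h import *
np.set_printoptions(precision=4,suppress=True)
i=robot.camera_info("wrist");a=robot.camera("wrist")
c=np.array([.5233,.0835]);u=np.array([.9825,.186]);v=np.array([-.186,.9825])
for h,col in((0,(0,0,255)),(.016,(0,255,0))):
  for p,z in [(-93*u,28),(-116*u+16*v,28),(-116*u-16*v,28),(-58*u+51*v,56),(-58*u-51*v,56),(58*u+51*v,56)]:
    q=proj("wrist",[*(c+p/1000),z/1000+h],i);cv2.circle(a,(int(q[0]),int(q[1])),3,col,1)
q=proj("wrist",robot.state()["position"],i);cv2.drawMarker(a,(int(q[0]),int(q[1])),(255,0,255))
cv2.imwrite("pics/d.png",a)
E
```

```text
(no output)
```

View pics/d.png

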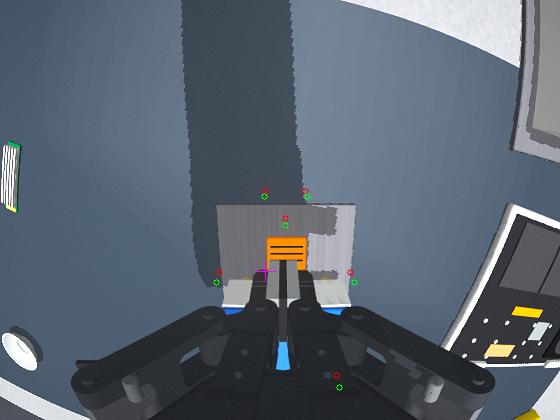

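```bash
python3 - <<'E'
from h import *
np.set_printoptions(precision=4,suppress=True)
i=robot.camera_info("wrist");robot.camera("wrist");s=robot.state();print(s["position"],s["time"])
q=proj("wrist",s["position"],i);print("tcp px",q)
f=lambda u,v:(u/2.9+190,v/2.9+90)
for z in(.056,.064,.072):
  L=np.array([at("top",*f(*p),z)[:2] for p in [(97,397),(212,370),(178,241),(70,262)]])
  print(z,L.mean(0),np.linalg.norm(L-np.roll(L,-1,0),axis=1),(L[0]+L[1])/2)
for z in(.028,.036,.044):
  print("top pad front",at("top",*f(168,441),z)[:2], "wrist pad front",at("wrist",287,237,z,i)[:2],"wrist plate front",at("wrist",217,205,.006,i)[:2],at("wrist",356,205,.006,i)[:2])
E
```

```text
[0.4247 0.0569 0.1339] 1.95
tcp px (np.float64(286.91370689530925), np.float64(275.7702898209747))
0.056 [0.548  0.0866] [0.1031 0.122  0.0981 0.1254] [0.4872 0.0749]
0.064 [0.546  0.0859] [0.1023 0.1211 0.0974 0.1245] [0.4857 0.0743]
0.072 [0.544  0.0851] [0.1016 0.1202 0.0967 0.1236] [0.4841 0.0736]
top pad front [0.4401 0.067 ] wrist pad front [0.4469 0.0625] wrist plate front [ 0.4379 -0.0014] [0.415  0.1184]
top pad front [0.4389 0.0664] wrist pad front [0.4437 0.0618] wrist plate front [ 0.4379 -0.0014] [0.415  0.1184]
top pad front [0.4377 0.0658] wrist pad front [0.4405 0.0611] wrist plate front [ 0.4379 -0.0014] [0.415  0.1184]
```

Emit:
{"fn": "drive_tool", "kwargs": {"motion": [{"jaw":0,"x":14,"y":4,"z":-15,"ax":0,"ay":0,"az":0},{"jaw":0,"x":14,"y":3,"z":-20,"ax":0,"ay":0,"az":0},{"jaw":0,"x":0,"y":0,"z":-20,"ax":0,"ay":0,"az":0},{"jaw":0,"x":0,"y":0,"z":-5,"ax":0,"ay":0,"az":0},{"jaw":0,"x":0,"y":0,"z":0,"ax":0,"ay":0,"az":0}]}}

```text
time: 2.58
position: [0.4525, 0.0701, 0.0755]
ee_rot: [0.297, -3.127, 0.0]
force: [-0.4, 0.1, 0.1]
grip_width: 0.0
gripper_force: 0.0
```

```bash
python3 - <<'E'
from h import *
np.set_printoptions(precision=4,suppress=True)
a=cv2.imread("pics/a.png")
h=cv2.cvtColor(a,cv2.COLOR_BGR2HSV)
for nm,lo,hi,zs in(("blue",(100,120,120),(125,255,255),(.056,.064,.072)),("orange",(8,150,120),(25,255,255),(.028,.036,.044))):
  m=cv2.inRange(h,lo,hi);m[:160]=0;m[280:]=0;m[:,:205]=0;m[:,300:]=0
  r=cv2.minAreaRect(np.argwhere(m)[:,::-1].astype(np.float32));print(nm,r)
  for z in zs:
    B=np.array([at("top",*p,z)[:2] for p in cv2.boxPoints(r)]);print(z,B.mean(0),B.tolist(),np.linalg.norm(B-np.roll(B,-1,0),axis=1))
E
```

```text
blue ((237.0269012451172, 199.27723693847656), (42.989723205566406, 40.94134521484375), 76.32868957519531)
0.056 [0.5485 0.0891] [[0.5939072397172278, 0.1522967673537888], [0.6146970854733371, 0.0486524937624301], [0.5027341920553778, 0.02682681447734673], [0.48280596135937437, 0.12855660151918546]] [0.1057 0.1141 0.1037 0.1136]
0.064 [0.5465 0.0883] [[0.5915834704214225, 0.15110342593302928], [0.612226219559615, 0.04819247774920735], [0.5010555091692337, 0.026521224025729095], [0.4812682788140137, 0.12753123143135542]] [0.105  0.1133 0.1029 0.1128]
0.072 [0.5445 0.0876] [[0.5892597011256171, 0.14991008451226973], [0.6097553536458928, 0.04773246173598459], [0.49937682628308955, 0.026215633574111462], [0.479730596268653, 0.1265058613435254]] [0.1042 0.1125 0.1022 0.112 ]
orange ((245.17648315429688, 231.2058868408203), (19.402849197387695, 11.884244918823242), 75.96376037597656)
0.028 [0.469  0.0731] [[0.4909071547177001, 0.09349464397623464], [0.497022213616116, 0.06329561080038712], [0.4469561848716322, 0.0528854704795278], [0.44095486508837534, 0.08283609207381018]] [0.0308 0.0511 0.0305 0.0511]
0.036 [0.4676 0.0725] [[0.4893506969354412, 0.09273613515918838], [0.49542353486095997, 0.06274560897933529], [0.4457031833172691, 0.052407344704094465], [0.43974329920358224, 0.0821511744418156]] [0.0306 0.0508 0.0303 0.0507]
0.044 [0.4662 0.0719] [[0.4877942391531823, 0.09197762634214215], [0.4938248561058039, 0.06219560715828342], [0.44445018176290607, 0.05192921892866114], [0.43853173331878925, 0.081466256809821]] [0.0304 0.0504 0.0301 0.0504]
```

Emit:
{"fn": "drive_tool", "kwargs": {"motion": [{"jaw":0,"x":0,"y":0,"z":-15,"ax":0,"ay":0,"az":0},{"jaw":0,"x":0,"y":0,"z":-10,"ax":0,"ay":0,"az":0},{"jaw":0,"x":0,"y":0,"z":-4,"ax":0,"ay":0,"az":0},{"jaw":0,"x":0,"y":0,"z":0,"ax":0,"ay":0,"az":0}]}}

```text
time: 3.08
position: [0.4523, 0.0699, 0.0459]
ee_rot: [0.297, -3.127, 0.001]
force: [0.1, -0.1, 1.1]
grip_width: 0.0002
gripper_force: 0.0
```

Emit:
{"fn": "drive_tool", "kwargs": {"motion": [{"jaw":0,"x":0,"y":0,"z":-2,"ax":0,"ay":0,"az":0},{"jaw":0,"x":0,"y":0,"z":-1,"ax":0,"ay":0,"az":0},{"jaw":0,"x":0,"y":0,"z":0,"ax":0,"ay":0,"az":0}]}}

```text
time: 3.45
position: [0.4527, 0.07, 0.0435]
ee_rot: [-0.297, 3.127, 0.0]
force: [-0.1, 1.1, 0.8]
grip_width: -0.0003
gripper_force: 0.6
```

Emit:
{"fn": "drive_tool", "kwargs": {"motion": [{"jaw":0,"x":0,"y":0,"z":-2,"ax":0,"ay":0,"az":0},{"jaw":0,"x":0,"y":0,"z":-1,"ax":0,"ay":0,"az":0},{"jaw":0,"x":0,"y":0,"z":0,"ax":0,"ay":0,"az":0}]}}

```text
time: 3.82
position: [0.4526, 0.07, 0.0403]
ee_rot: [-0.297, 3.127, -0.0]
force: [-0.3, 0.1, 2.3]
grip_width: -0.0002
gripper_force: 1.5
```

Emit:
{"fn": "drive_tool", "kwargs": {"motion": [{"jaw":0,"x":0,"y":0,"z":-2,"ax":0,"ay":0,"az":0},{"jaw":0,"x":0,"y":0,"z":0,"ax":0,"ay":0,"az":0}]}}

```text
time: 4.08
position: [0.4527, 0.07, 0.0383]
ee_rot: [-0.297, 3.127, -0.0]
force: [-0.9, -0.1, 3.7]
grip_width: 0.0
gripper_force: 1.8
```

Emit:
{"fn": "drive_tool", "kwargs": {"motion": [{"jaw":0,"x":0,"y":0,"z":-2,"ax":0,"ay":0,"az":0},{"jaw":0,"x":0,"y":0,"z":0,"ax":0,"ay":0,"az":0}]}}

```text
time: 4.32
position: [0.4528, 0.0701, 0.0366]
ee_rot: [-0.297, 3.127, 0.0]
force: [-2.1, 0.1, 7.5]
grip_width: 0.0002
gripper_force: 3.9
```

```bash
python3 - <<'E'
from h import *
a=robot.camera("scene");cv2.imwrite("pics/e.png",cv2.resize(a[60:260,180:400],None,fx=3,fy=3))
E
```

```text
(no output)
```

View pics/e.png

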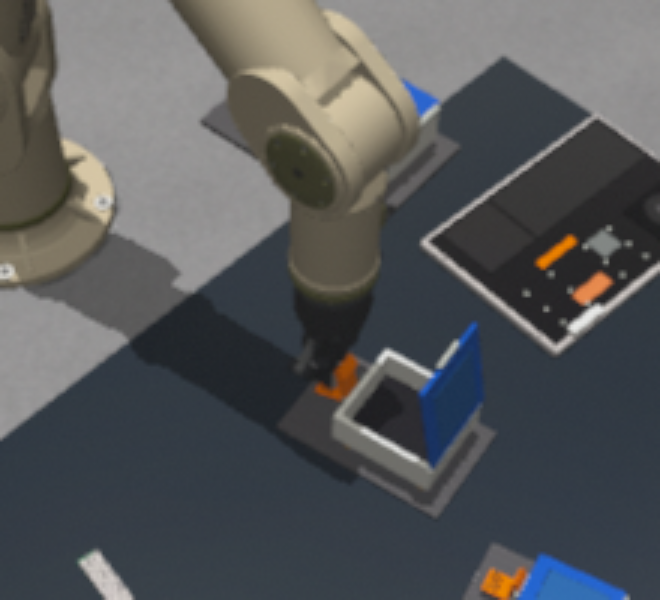

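Emit:
{"fn": "drive_tool", "kwargs": {"motion": [{"jaw":0,"x":0,"y":0,"z":30,"ax":0,"ay":0,"az":0},{"jaw":0,"x":0,"y":-10,"z":50,"ax":0,"ay":0,"az":0},{"jaw":50,"x":0,"y":-50,"z":30,"ax":0,"ay":0,"az":-0.06},{"jaw":60,"x":0,"y":-55,"z":0,"ax":0,"ay":0,"az":-0.09},{"jaw":60,"x":0,"y":-55,"z":0,"ax":0,"ay":0,"az":-0.09},{"jaw":60,"x":0,"y":-55,"z":0,"ax":0,"ay":0,"az":-0.09},{"jaw":60,"x":0,"y":-55,"z":0,"ax":0,"ay":0,"az":0},{"jaw":60,"x":-3,"y":-33,"z":-10,"ax":0,"ay":0,"az":0},{"jaw":60,"x":0,"y":0,"z":0,"ax":0,"ay":0,"az":0},{"jaw":60,"x":0,"y":0,"z":0,"ax":0,"ay":0,"az":0}]}}

```text
time: 5.62
position: [0.4495, -0.2422, 0.1358]
ee_rot: [-0.22, -3.133, -0.001]
force: [-0.6, 1.5, 0.7]
grip_width: 0.051
gripper_force: 0.0
```

```bash
python3 - <<'E'
from h import *
np.set_printoptions(precision=4,suppress=True)
i=robot.camera_info("wrist");a=robot.camera("wrist");s=robot.state();print(s["position"],s["ee_rot"])
print("tcp px",proj("wrist",s["position"],i))
for o in robot.outline_of("drive","wrist"):
  m=o["mask"];cs=max(cv2.findContours(m.astype(np.uint8),0,2)[0],key=cv2.contourArea)[:,0]
  P=np.array([at("wrist",*p,.006,i)[:2]*1000 for p in cs],np.float32)
  print(o["conf"],o["rect"],cv2.minAreaRect(P))
cv2.imwrite("pics/f.png",a)
robot.camera("top")
for o in robot.look_for("lid","top")[:4]:print(o)
E
```

```text
[ 0.4499 -0.2417  0.1361] [-0.2184 -3.1336 -0.0009]
tcp px (np.float64(281.23440337956606), np.float64(276.61970150737733))
0.79 [279.9, 201.8, 26.9, 87.4] ((450.98504638671875, -243.7635498046875), (21.757566452026367, 77.8960952758789), 81.24224853515625)
{'rect': [249.9, 110.9, 34.6, 36.9], 'conf': 0.78}
{'rect': [127.4, 341.1, 67.9, 76.9], 'conf': 0.74}
{'rect': [226.7, 167.7, 44.7, 32.6], 'conf': 0.59}
```

View pics/f.png

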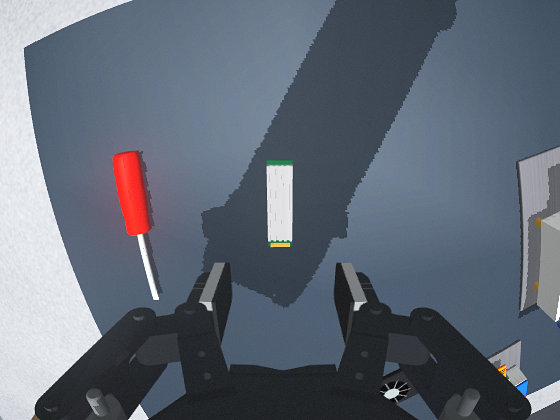

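Emit:
{"fn": "drive_tool", "kwargs": {"motion": [{"jaw":60,"x":1,"y":-2,"z":-40,"ax":0,"ay":0,"az":-0.01},{"jaw":60,"x":0,"y":0,"z":-40,"ax":0,"ay":0,"az":0},{"jaw":60,"x":0,"y":0,"z":-30,"ax":0,"ay":0,"az":0},{"jaw":60,"x":0,"y":0,"z":-15,"ax":0,"ay":0,"az":0},{"jaw":60,"x":0,"y":0,"z":-7,"ax":0,"ay":0,"az":0},{"jaw":60,"x":0,"y":0,"z":0,"ax":0,"ay":0,"az":0}]}}

```text
time: 6.58
position: [0.451, -0.245, 0.0048]
ee_rot: [0.236, 3.132, -0.0]
force: [1.1, -0.4, -0.1]
grip_width: 0.0513
gripper_force: 0.0
```

Emit:
{"fn": "drive_tool", "kwargs": {"motion": [{"jaw":15,"x":0,"y":0,"z":0,"ax":0,"ay":0,"az":0},{"jaw":15,"x":0,"y":0,"z":0,"ax":0,"ay":0,"az":0},{"jaw":15,"x":0,"y":0,"z":0,"ax":0,"ay":0,"az":0},{"jaw":15,"x":0,"y":0,"z":0,"ax":0,"ay":0,"az":0},{"jaw":15,"x":0,"y":0,"z":0,"ax":0,"ay":0,"az":0}], "squeeze": 30}}

```text
time: 7.2
position: [0.4513, -0.2453, 0.0053]
ee_rot: [0.236, 3.131, -0.0]
force: [-1.7, 1.5, 6.1]
grip_width: 0.0208
gripper_force: 29.4
```

Emit:
{"fn": "drive_tool", "kwargs": {"motion": [{"jaw":15,"x":0,"y":0,"z":30,"ax":0,"ay":0,"az":0},{"jaw":15,"x":0,"y":0,"z":50,"ax":0,"ay":0,"az":0},{"jaw":15,"x":14,"y":35,"z":40,"ax":0,"ay":0,"az":0},{"jaw":15,"x":16,"y":50,"z":20,"ax":0,"ay":0,"az":0.09},{"jaw":15,"x":16,"y":55,"z":0,"ax":0,"ay":0,"az":0.09},{"jaw":15,"x":16,"y":55,"z":0,"ax":0,"ay":0,"az":0.09},{"jaw":15,"x":16,"y":55,"z":0,"ax":0,"ay":0,"az":0.074},{"jaw":15,"x":16,"y":50,"z":0,"ax":0,"ay":0,"az":0},{"jaw":15,"x":0,"y":33,"z":0,"ax":0,"ay":0,"az":0},{"jaw":15,"x":0,"y":0,"z":0,"ax":0,"ay":0,"az":0}]}}

```text
time: 8.45
position: [0.5442, 0.0919, 0.1442]
ee_rot: [0.312, -3.126, -0.001]
force: [-0.1, -0.2, -0.6]
grip_width: 0.0209
gripper_force: 29.9
```

```bash
python3 - <<'E'
from h import *
i=robot.camera_info("wrist");a=robot.camera("wrist");s=robot.state();print(s["position"],s["ee_rot"],s["grip_width"])
c=np.array([.5447,.0877]);u=np.array([.981,.194]);v=np.array([-.194,.981])
for x,y,z in [(-52,45,65),(-52,-45,65),(52,45,65),(52,-45,65),(-58,51,65),(-58,-51,65),(0,0,31)]:
  q=proj("wrist",[*(c+(x*u+y*v)/1000),z/1000],i);cv2.circle(a,(int(q[0]),int(q[1])),3,(0,0,255),1)
cv2.imwrite("pics/g.png",a)
E
```

```text
[0.54438157 0.0892277  0.14431796] [ 3.07262583e-01 -3.12643782e+00  1.72865019e-04] 0.021070289899554822
```

View pics/g.png

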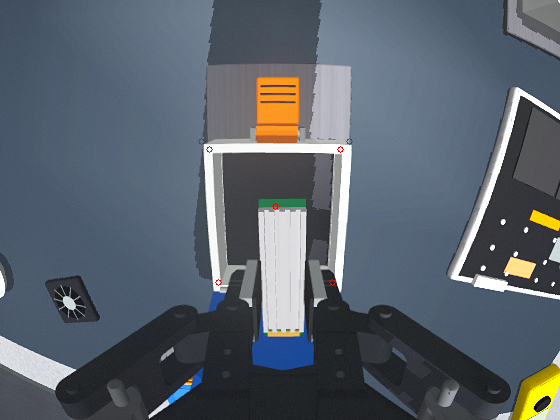

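Emit:
{"fn": "drive_tool", "kwargs": {"motion": [{"jaw":15,"x":0,"y":-1,"z":-25,"ax":0,"ay":0,"az":0},{"jaw":15,"x":0,"y":0,"z":-30,"ax":0,"ay":0,"az":0},{"jaw":15,"x":0,"y":0,"z":-25,"ax":0,"ay":0,"az":0},{"jaw":15,"x":0,"y":0,"z":-15,"ax":0,"ay":0,"az":0},{"jaw":15,"x":0,"y":0,"z":-5,"ax":0,"ay":0,"az":0},{"jaw":15,"x":0,"y":0,"z":0,"ax":0,"ay":0,"az":0}]}}

```text
time: 9.25
position: [0.5449, 0.0866, 0.0447]
ee_rot: [-0.302, 3.127, -0.0]
force: [-0.3, -0.6, -0.4]
grip_width: 0.0206
gripper_force: 29.9
```

Emit:
{"fn": "drive_tool", "kwargs": {"motion": [{"jaw":15,"x":0,"y":0,"z":-2,"ax":0,"ay":0,"az":0},{"jaw":15,"x":0,"y":0,"z":-1,"ax":0,"ay":0,"az":0},{"jaw":15,"x":0,"y":0,"z":0,"ax":0,"ay":0,"az":0}]}}

```text
time: 9.62
position: [0.5446, 0.0871, 0.0415]
ee_rot: [-0.303, 3.127, 0.0]
force: [-0.1, 0.5, 0.0]
grip_width: 0.0212
gripper_force: 29.9
```

Emit:
{"fn": "drive_tool", "kwargs": {"motion": [{"jaw":15,"x":0,"y":0,"z":-2,"ax":0,"ay":0,"az":0},{"jaw":15,"x":0,"y":0,"z":0,"ax":0,"ay":0,"az":0}]}}

```text
time: 9.88
position: [0.5444, 0.087, 0.0391]
ee_rot: [0.303, -3.127, 0.0]
force: [0.5, 0.3, -0.3]
grip_width: 0.0205
gripper_force: 29.9
```

Emit:
{"fn": "drive_tool", "kwargs": {"motion": [{"jaw":15,"x":0,"y":0,"z":-2,"ax":0,"ay":0,"az":0},{"jaw":15,"x":0,"y":0,"z":0,"ax":0,"ay":0,"az":0}]}}

```text
time: 10.12
position: [0.5445, 0.087, 0.0371]
ee_rot: [0.303, -3.127, 0.0]
force: [0.7, -0.2, -0.1]
grip_width: 0.0206
gripper_force: 29.9
```

Emit:
{"fn": "drive_tool", "kwargs": {"motion": [{"jaw":15,"x":0,"y":0,"z":-1.5,"ax":0,"ay":0,"az":0},{"jaw":15,"x":0,"y":0,"z":0,"ax":0,"ay":0,"az":0}]}}

```text
time: 10.38
position: [0.5446, 0.087, 0.0369]
ee_rot: [-0.303, 3.127, 0.001]
force: [-5.4, -0.8, 11.8]
grip_width: 0.0206
gripper_force: 31.2
```

Emit:
{"fn": "drive_tool", "kwargs": {"motion": [{"jaw":15,"x":0,"y":0,"z":1.2,"ax":0,"ay":0,"az":0},{"jaw":25,"x":0,"y":0,"z":0,"ax":0,"ay":0,"az":0},{"jaw":50,"x":0,"y":0,"z":0,"ax":0,"ay":0,"az":0},{"jaw":50,"x":0,"y":0,"z":0,"ax":0,"ay":0,"az":0},{"jaw":50,"x":0,"y":0,"z":0,"ax":0,"ay":0,"az":0}]}}

```text
time: 11.0
position: [0.5445, 0.087, 0.0369]
ee_rot: [0.303, -3.127, 0.0]
force: [0.2, 0.2, -0.5]
grip_width: 0.0428
gripper_force: 0.0
```

Emit:
{"fn": "drive_tool", "kwargs": {"motion": [{"jaw":50,"x":0,"y":0,"z":10,"ax":0,"ay":0,"az":0},{"jaw":50,"x":0,"y":0,"z":30,"ax":0,"ay":0,"az":0},{"jaw":50,"x":0,"y":0,"z":50,"ax":0,"ay":0,"az":0},{"jaw":0,"x":0,"y":0,"z":20,"ax":0,"ay":0,"az":0},{"jaw":0,"x":0,"y":0,"z":0,"ax":0,"ay":0,"az":0}]}}

```text
time: 11.62
position: [0.5459, 0.0871, 0.1495]
ee_rot: [-0.302, 3.123, 0.002]
force: [-0.0, 0.3, 0.2]
grip_width: 0.007
gripper_force: 0.0
```

```bash
python3 - <<'E'
from h import *
i=robot.camera_info("wrist");a=robot.camera("wrist");s=robot.state();print(s["position"],s["joint_pos"])
cv2.imwrite("pics/i.png",a)
E
```

```text
[0.54492289 0.08708586 0.14780551] [-0.63295412  0.30170542  0.50754312  1.71449874 -0.15836418  1.16441694
  1.68205208]
```

View pics/i.png

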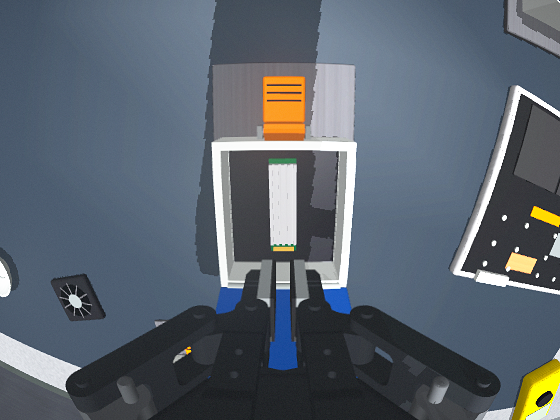

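Emit:
{"fn": "drive_tool", "kwargs": {"motion": [{"jaw":0,"x":0,"y":0,"z":40,"ax":0,"ay":0,"az":0},{"jaw":0,"x":0,"y":0,"z":35,"ax":0,"ay":0,"az":0},{"jaw":0,"x":28,"y":5.5,"z":0,"ax":0,"ay":0,"az":0},{"jaw":0,"x":28,"y":5.5,"z":0,"ax":0,"ay":0,"az":0},{"jaw":0,"x":28,"y":5.5,"z":0,"ax":0,"ay":0,"az":0},{"jaw":0,"x":28,"y":5.5,"z":0,"ax":0,"ay":0,"az":0},{"jaw":0,"x":0,"y":0,"z":0,"ax":0,"ay":0,"az":0},{"jaw":0,"x":0,"y":0,"z":-28,"ax":0,"ay":0,"az":0},{"jaw":0,"x":0,"y":0,"z":-28,"ax":0,"ay":0,"az":0},{"jaw":0,"x":0,"y":0,"z":0,"ax":0,"ay":0,"az":0}]}}

```text
time: 12.92
position: [0.6541, 0.1088, 0.1628]
ee_rot: [0.302, -3.121, 0.001]
force: [0.5, -0.1, 0.3]
grip_width: 0.0001
gripper_force: 0.0
```

```bash
python3 - <<'E'
from h import *
a=robot.camera("scene");cv2.imwrite("pics/j.png",cv2.resize(a[90:260,220:420],None,fx=3,fy=3))
print(robot.state()["position"])
E
```

```text
[0.6552678  0.10884542 0.16497062]
```

View pics/j.png

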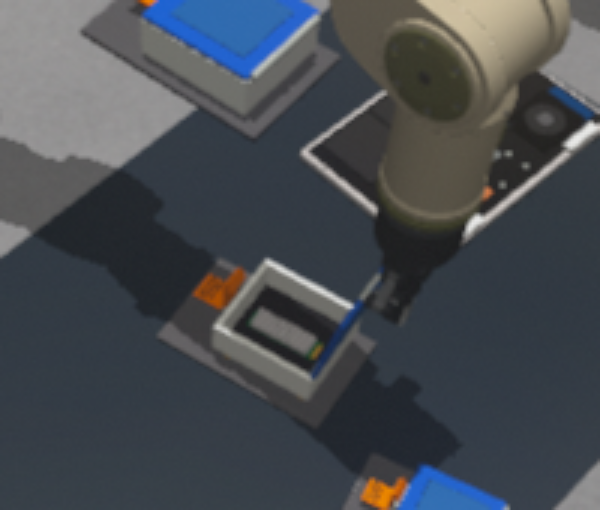

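Emit:
{"fn": "drive_tool", "kwargs": {"motion": [{"jaw":0,"x":-12,"y":-2.4,"z":1,"ax":0,"ay":0,"az":0},{"jaw":0,"x":-12,"y":-2.4,"z":1,"ax":0,"ay":0,"az":0},{"jaw":0,"x":-11.8,"y":-2.3,"z":1,"ax":0,"ay":0,"az":0},{"jaw":0,"x":-11.8,"y":-2.3,"z":1,"ax":0,"ay":0,"az":0},{"jaw":0,"x":-11.8,"y":-2.3,"z":-1.5,"ax":0,"ay":0,"az":0},{"jaw":0,"x":-12,"y":-2.4,"z":-2.5,"ax":0,"ay":0,"az":0},{"jaw":0,"x":-11.3,"y":-2.2,"z":-4,"ax":0,"ay":0,"az":0},{"jaw":0,"x":-11.3,"y":-2.2,"z":-6,"ax":0,"ay":0,"az":0},{"jaw":0,"x":0,"y":0,"z":0,"ax":0,"ay":0,"az":0}]}}

```text
time: 14.1
position: [0.5614, 0.0904, 0.1556]
ee_rot: [0.303, -3.126, -0.0]
force: [-0.2, -0.8, 1.3]
grip_width: -0.0001
gripper_force: 0.5
```

Emit:
{"fn": "drive_tool", "kwargs": {"motion": [{"jaw":0,"x":-9.5,"y":-1.9,"z":-7.5,"ax":0,"ay":0,"az":0},{"jaw":0,"x":-9.3,"y":-1.8,"z":-8.5,"ax":0,"ay":0,"az":0},{"jaw":0,"x":-8,"y":-1.6,"z":-9.5,"ax":0,"ay":0,"az":0},{"jaw":0,"x":-7,"y":-1.4,"z":-10.5,"ax":0,"ay":0,"az":0},{"jaw":0,"x":-5.5,"y":-1,"z":-11,"ax":0,"ay":0,"az":0},{"jaw":0,"x":-4,"y":-0.8,"z":-11,"ax":0,"ay":0,"az":0},{"jaw":0,"x":0,"y":0,"z":0,"ax":0,"ay":0,"az":0}]}}

```text
time: 14.98
position: [0.5184, 0.0818, 0.0969]
ee_rot: [0.303, -3.125, 0.001]
force: [-0.3, 0.9, 1.6]
grip_width: 0.0001
gripper_force: 0.9
```

Emit:
{"fn": "drive_tool", "kwargs": {"motion": [{"jaw":0,"x":-2,"y":0,"z":-6,"ax":0,"ay":0,"az":0},{"jaw":0,"x":-1,"y":0,"z":-6,"ax":0,"ay":0,"az":0},{"jaw":0,"x":0,"y":0,"z":0,"ax":0,"ay":0,"az":0}]}}

```text
time: 15.35
position: [0.5162, 0.0817, 0.0856]
ee_rot: [0.303, -3.127, 0.001]
force: [0.0, -1.7, 3.1]
grip_width: -0.0004
gripper_force: 1.0
```

Emit:
{"fn": "drive_tool", "kwargs": {"motion": [{"jaw":0,"x":0,"y":0,"z":-3,"ax":0,"ay":0,"az":0},{"jaw":0,"x":0,"y":0,"z":-3,"ax":0,"ay":0,"az":0},{"jaw":0,"x":0,"y":0,"z":0,"ax":0,"ay":0,"az":0}]}}

```text
time: 15.72
position: [0.5158, 0.0818, 0.0799]
ee_rot: [0.303, -3.126, 0.0]
force: [-2.6, -1.6, 3.8]
grip_width: 0.0003
gripper_force: 1.7
```

Emit:
{"fn": "drive_tool", "kwargs": {"motion": [{"jaw":0,"x":0,"y":0,"z":-2,"ax":0,"ay":0,"az":0},{"jaw":0,"x":0,"y":0,"z":0,"ax":0,"ay":0,"az":0}]}}

```text
time: 15.98
position: [0.5157, 0.0818, 0.0779]
ee_rot: [0.303, -3.126, 0.0]
force: [-2.4, -1.5, 4.3]
grip_width: 0.0
gripper_force: 2.0
```

Emit:
{"fn": "drive_tool", "kwargs": {"motion": [{"jaw":0,"x":0,"y":0,"z":-2,"ax":0,"ay":0,"az":0},{"jaw":0,"x":0,"y":0,"z":0,"ax":0,"ay":0,"az":0}]}}

```text
time: 16.23
position: [0.5161, 0.0821, 0.0758]
ee_rot: [0.303, -3.127, 0.0]
force: [-0.3, -0.9, 1.2]
grip_width: -0.0004
gripper_force: 0.6
```

Emit:
{"fn": "drive_tool", "kwargs": {"motion": [{"jaw":0,"x":0,"y":0,"z":-1.5,"ax":0,"ay":0,"az":0},{"jaw":0,"x":0,"y":0,"z":0,"ax":0,"ay":0,"az":0}]}}

```text
time: 16.48
position: [0.5162, 0.0821, 0.0743]
ee_rot: [0.303, -3.127, 0.0]
force: [-2.7, 0.4, 1.4]
grip_width: 0.0004
gripper_force: 0.6
```

Emit:
{"fn": "drive_tool", "kwargs": {"motion": [{"jaw":0,"x":0,"y":0,"z":-1,"ax":0,"ay":0,"az":0},{"jaw":0,"x":0,"y":0,"z":0,"ax":0,"ay":0,"az":0}]}}

```text
time: 16.73
position: [0.5163, 0.0822, 0.0733]
ee_rot: [-0.303, 3.127, -0.0]
force: [0.7, -0.2, 0.1]
grip_width: 0.0002
gripper_force: 0.0
```

Emit:
{"fn": "drive_tool", "kwargs": {"motion": [{"jaw":0,"x":0,"y":0,"z":-1,"ax":0,"ay":0,"az":0},{"jaw":0,"x":0,"y":0,"z":0,"ax":0,"ay":0,"az":0}]}}

```text
time: 16.98
position: [0.5164, 0.0822, 0.0726]
ee_rot: [-0.303, 3.127, 0.0]
force: [-1.2, 0.0, 2.3]
grip_width: -0.0
gripper_force: 1.2
```

Emit:
{"fn": "drive_tool", "kwargs": {"motion": [{"jaw":0,"x":0,"y":0,"z":-1,"ax":0,"ay":0,"az":0},{"jaw":0,"x":0,"y":0,"z":0,"ax":0,"ay":0,"az":0}]}}

```text
time: 17.23
position: [0.5164, 0.0821, 0.0716]
ee_rot: [-0.303, 3.127, 0.0]
force: [-1.4, 1.1, 3.7]
grip_width: 0.0002
gripper_force: 1.7
```

Emit:
{"fn": "drive_tool", "kwargs": {"motion": [{"jaw":0,"x":0,"y":0,"z":-1,"ax":0,"ay":0,"az":0},{"jaw":0,"x":0,"y":0,"z":0,"ax":0,"ay":0,"az":0}]}}

```text
time: 17.48
position: [0.5164, 0.0821, 0.0709]
ee_rot: [-0.303, 3.127, 0.001]
force: [-3.6, 0.6, 8.2]
grip_width: 0.0001
gripper_force: 4.1
```

Emit:
{"fn": "drive_tool", "kwargs": {"motion": [{"jaw":0,"x":0,"y":0,"z":5,"ax":0,"ay":0,"az":0},{"jaw":0,"x":0,"y":0,"z":20,"ax":0,"ay":0,"az":0},{"jaw":0,"x":0,"y":0,"z":50,"ax":0,"ay":0,"az":0},{"jaw":0,"x":0,"y":-30,"z":50,"ax":0,"ay":0,"az":0},{"jaw":0,"x":0,"y":-50,"z":20,"ax":0,"ay":0,"az":0},{"jaw":0,"x":0,"y":-60,"z":0,"ax":0,"ay":0,"az":0},{"jaw":0,"x":0,"y":-60,"z":0,"ax":0,"ay":0,"az":0},{"jaw":0,"x":0,"y":0,"z":0,"ax":0,"ay":0,"az":0},{"jaw":0,"x":0,"y":0,"z":0,"ax":0,"ay":0,"az":0}]}}

```text
time: 18.6
position: [0.5161, -0.1178, 0.2152]
ee_rot: [0.302, -3.127, -0.0]
force: [0.6, 0.5, 0.3]
grip_width: -0.0001
gripper_force: 0.0
```

```bash
python3 - <<'E'
from h import *
a=robot.camera("scene");b=robot.camera("top")
cv2.imwrite("pics/k.png",np.hstack([cv2.resize(a[120:260,220:350],None,fx=3,fy=3),cv2.resize(b[130:270,190:300],None,fx=3,fy=3)]))
E
```

```text
(no output)
```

View pics/k.png

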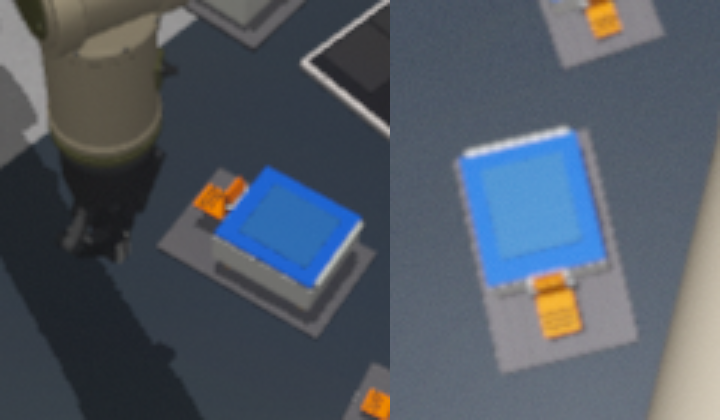

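Both views show the lid shut and the orange hook over its lip, and the arm is clear of everything, so I'm handing the job in.

```bash
python3 -c "
from cell import robot
print(robot.job_done())"
```

```text
the job is handed in; nothing more can be done
None
```

The job is handed in: the drive lies flat in the middle-sized case, and the last pictures show the lid shut with the hook over its lip and the arm clear; the highest force I read on the case was about 13 N, no verdict came back, and I did not re-measure the dish, screwdriver and fan.

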